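Release the carving vise with its two buttons

ROBOT

A 6-joint arm with a two-finger parallel gripper is mounted at the origin on the work surface. World frame = base frame: x ahead of the robot, y to its left, z up, the work surface at z = 0. Lengths are in m, angles in rad, forces in N, time in s.
With the tool pointing down it reaches from about 0.35 to 0.975 m from the base axis. Payload 4.9 kg.
Tool frame: the origin (TCP) lies at the very end of the fingers, on their centre line; the grasp point (between the pads) lies 19 mm behind it (bot.grasp_offset is the z of the grasp point in the tool frame, in m); z points along the fingers, y is the line along which they close (so a half turn about z gives the same grasp; the last joint's range is limited). The gripper opens to 85 mm and grips with 20 to 120 N. Pads are 22 mm wide; open, the fingers measure 114 mm over their backs; the gripper's body (76 mm by 85 mm) begins 54 mm behind the grasp point. The pads swing forward as they close: fully open they stand 13 mm farther back than shut.
Start: joints at [-1.236, 0.053, 1.613, -0, 1.476, -0.119], TCP at [0.274, -0.562, 0.194] pointing down, gripper open.
Joint ranges: [-3.01, 3.01], [-1.01, 2.22], [0.06, 2.58], [-1.02, 4.17], [0.09, 2.62], [-3.14, 3.14]. Speed limits (rad/s): [2.57, 2.57, 3.14, 3.14, 3.14, 3.14].

INTERFACE

Orientations are given as [roll, pitch, yaw] about the fixed x, y, z axes, in that order (R = Rz(yaw) Ry(pitch) Rx(roll)).
In Python, from plant import bot gives the robot as it stands. The module is installed in compiled form; this text tells all that it offers.
- The arm moves only by the tool send_rows, never from a script. Its argument "plan" is a list of rows, each a list of 7 numbers: the opening, from 0 (shut) to 1 (fully open), then the shift along the tool's x, y, z in mm, then the turn, a rotation vector about the tool's x, y, z in rad. A call has exactly 5 rows; each row is the pose to reach, as a shift and turn from the pose commanded when the call began, along the tool's axes at that moment; what a row does not reach only later rows make up. A row lasts 1/12 s, in which the tool goes at most 41.7 mm and 7.16 degrees, less where a joint would pass 70% of its speed; a pose out of reach is approached as far as the arm can. A call with a gripper value outside its range is refused whole. The fingers move at their own pace and stop on an object; "squeeze" is the grip in N (left out, the last holds). Time passes only in rows, so rows that repeat a pose let the fingers close, or fill a call up. It gives the time, the measured TCP pose, the force, the opening and the grip force at its end, in the units of the state.
- bot.get_state(): the state, without advancing time (a new reading comes with each control period).
- bot.camera(name): name is "scene" or "top" or "wrist"; returns the picture (420x560x3 uint8, red, green, blue); there is no depth.
- bot.camera_params(name): a dict with "fov_y" (degrees; the focal length in pixels is half the picture's height over the tangent of half this angle, whatever the lens; pixels are square), "cx", "cy" (the principal point, pixels), "dist" ([k1, k2, p1, p2, k3] as OpenCV has them; the pictures are not rectified), "rvec" (rotation vector, rad) and "tvec" (3), from world to camera coordinates, as OpenCV has them; the wrist camera has in their place "tool_from_camera" (4x4, takes a point from camera to tool coordinates, whose origin is the TCP and whose axes are the flange's). Camera axes: x right, y down, z forward; pixel columns grow to the right and rows downward; lengths in m; the calibration is good to about 2 mm. A picture is of the moment at which its call begins: read the wrist's pose just before it. camera_params takes no time and is no camera call.
- bot.job_done(): hands the job in; it is judged then, once.
Trained networks look in the newest picture that a camera, given by its name, has taken for a name from the list of things; names that differ only in an ending like _2 or _b are one class to them, and where a whole thing is asked for, a point or a joint stands for the part that bears it (a point fixed in the world has none). Each returns a list of dicts, best first, with "p" (0 to 1); they miss things now and then, are a little off and sometimes report something else, mostly with a low value. They report only what shows in the picture. A call takes as long as a camera call. They do not tell look-alikes from the thing itself.
- bot.regions_of(camera, query): "pixels" (420x560 bool, what is visible of it) and "bbox" ([centre column, centre row, width, height] in pixels, round what is visible of it).
- bot.mark_of(camera, query): "pixel" ([column, row] in pixels: a listed point, or the origin of a listed thing).
The state is a dict: "time": time; "q": joint angles; "dq": joint speeds; "effort": joint torques, N m; "position": TCP position; "orientation": TCP orientation; "contact_force": force on the tool from outside, world axes, zero at the start; "wrist_torque": the same for the moment, N m; "finger_gap": finger opening in m; "grasp_force": force on a finger pad.
Only numpy, scipy, OpenCV 4.12 (cv2) and the standard library are available. Lean on these libraries where they do the work, as an engineer would, in place of code of your own. Each camera call takes 0.05 s, during which the arm holds its last target. There are 200 camera calls.

TASK

Open the quick-release carving vise: press its two red buttons down together, one fingertip on each, and keep both held down until the sprung jaw has slid fully open by itself; then let go so that both buttons come back up. Do not touch the moving jaw, do not grasp or lift anything, and leave the carved wing standing in the vise and the mug and tin where they are.

Things in the scene. Friction and masses are not known exactly. Their poses are not given: they have to be found in the camera images.
- vise: Green bench vise, fixed to the bench. Origin on the bench under the middle of its button housing, a green block 70 mm (x) by 136 mm (y) by 65 mm high; z up. From the housing a steel bed 20 mm high runs along +x to 200 mm from the origin, with the carved wing, the moving jaw (62 mm high, 35 mm long) and a low end plate on it. The two red buttons stand on the housing at x 0, y +30 mm and y -30 mm. Nothing of the vise or wing is higher than the button tops.
- left_top (a point): Centre of the top face of the left (+y of the vise) red push button: round, 28 mm across, its top 83 mm above the bench and 18 mm above the housing when up. It goes straight down. This point moves with the button.
- right_top (a point): Centre of the top face of the right (-y of the vise) red button, same as the left one; the two centres are 60 mm apart.
- left_button (a joint): How far the left button is pressed, m: 0 up, 0.008 fully down. Its spring needs about 2 N to start and 4 N when fully down. Its pin frees the jaw when pressed deeper than 0.005 and springs back when let go.
- right_button (a joint): The same for the right button. Either pin alone holds the jaw, so both have to be down at the same time.
- jaw (a joint): How far the moving jaw has opened along the vise's +x, m: 0 closed, 0.05 fully open (against its stop). With both buttons down a damped spring opens it slowly, in about 2 s; if either button comes up early the jaw is caught at the next notch (every 16 mm) until both are pressed again. It stays open.
- jaw_top (a point): Centre of the top of the moving jaw, a green block 25 mm (x) by 128 mm (y) with a wooden lining; 62 mm above the bench; moves with the jaw, 106 mm from the vise's origin along its +x when closed.
- wing: Carved wooden wing, 36 by 80 mm and 58 mm high, standing loose on the vise's bed between the wooden jaw linings, 64 mm along +x from the vise's origin. Origin at the centre of its underside, 20 mm above the bench.
- mug: Black mug, 76 mm across, 95 mm high, loose on the bench beside the vise. Origin at the centre of its underside.
- tin: Steel tin, 72 mm across, 70 mm high, loose on the bench beside the vise. Origin at the centre of its underside.
Not all that is in view belongs to the job. Several things have the shape of the wing; the one meant has the colours described above.

How it is judged:
On the way, in this order (a step that is already met when the one before it is completed fails the run):
1. both buttons are down together while the jaw is still starting to open (value of joint each of left_button, right_button above 0.004 m and value of joint jaw below 0.03 m), for 0.2 s.
2. the jaw has slid fully open with both buttons still held down (value of joint jaw above 0.047 m and value of joint each of left_button, right_button above 0.004 m), for 0.1 s.
At the end, for the whole second after the job is handed in: The jaw is fully open (over 46 mm of its 50), both buttons are back up (within 1.5 mm), the wing stands upright within 12 mm of where it stood, and the mug and tin are within 25 mm of where they were (value of joint jaw above 0.046 m and value of joint each of left_button, right_button below 0.0015 m and distance of wing from where it was at the start of the episode below 0.012 m and angle between wing's own z axis and vertical below 0.15 rad and linear speed of wing below 0.02 m/s and distance of each of mug, tin from where it was at the start of the episode below 0.025 m); the robot touches nothing.
It fails at once if the robot touches the moving jaw (over 1 N) (contact force between any of the fingers, the arm and jaw above 1 N).
It fails at once if the carved wing is moved more than 12 mm, lifted or tipped (distance of wing from where it was at the start of the episode above 0.012 m or angle between wing's own z axis and vertical above 0.15 rad).
It fails at once if the mug or tin is moved more than 25 mm (distance of any of mug, tin from where it was at the start of the episode above 0.025 m).
It also fails if it takes over 35 s, if anything falls off the work surface, if the arm or the gripper's body presses on something with over 40 N, if the wrist force passes 120 N, or if a joint passes its speed limit or range.

## Working session

There is one attempt and no reset: what is moved stays moved. The work goes in short steps, Python scripts to look and compute and a tool call to move; the robot and the scene stay as the last step left them, time stands still between calls to the robot, and variables do not carry over. Pictures are saved under pics/ and viewed, at most 10 in all, crops included, and the job is handed in when it is done.

Besides the shell and the picture viewer there is one more tool, called after "Request:" as name([rows], argument=value, ...), one row to a line, values as JSON. send_rows: Moves the arm, as the interface text tells. Its arguments: {"type":"object","properties":{"plan":{"type":"array"},"squeeze":{"type":"number"}},"required":["plan"]}

```bash
mkdir -p pics; cat > h.py <<'E'
import numpy as np, cv2
from plant import bot
from scipy.spatial.transform import Rotation as R
def cam(name, st=None):
    p=bot.camera_params(name); f=210/np.tan(np.radians(p["fov_y"])/2)
    K=np.array([[f,0,p["cx"]],[0,f,p["cy"]],[0,0,1]]); d=np.array(p["dist"],float)
    if "rvec" in p:
        Rc=R.from_rotvec(np.ravel(p["rvec"])).as_matrix(); t=np.ravel(p["tvec"])
        return K,d,Rc.T,-Rc.T@t
    st=st or bot.get_state(); T=np.eye(4); T[:3,:3]=R.from_euler("xyz",st["orientation"]).as_matrix(); T[:3,3]=st["position"]
    T=T@np.array(p["tool_from_camera"]); return K,d,T[:3,:3],T[:3,3]
def onplane(name,px,z,st=None):
    K,d,Rw,c=cam(name,st)
    u=cv2.undistortPoints(np.array([[px]],float),K,d)[0,0]
    r=Rw@np.array([u[0],u[1],1]); return c+r*(z-c[2])/r[2]
def snap(name,fn=None):
    im=bot.camera(name)
    if fn: cv2.imwrite("pics/"+fn,cv2.cvtColor(im,cv2.COLOR_RGB2BGR))
    return im
E
python3 - <<'E'
from h import *
Z=dict(left_top=.083,right_top=.083,jaw_top=.062,wing=.02,mug=0,tin=0,vise=0)
for c in("top","scene"):
    snap(c,c+"1.png")
    for q,z in Z.items():
        for m in bot.mark_of(c,q)[:3]: print(c,q,round(m["p"],2),np.round(m["pixel"]),np.round(onplane(c,m["pixel"],z),4))
print(bot.get_state())
E
```

```text
top left_top 0.49 [307. 231.] [ 5.663e-01 -1.000e-04  8.300e-02]
top right_top 0.65 [334. 246.] [ 0.5365 -0.0521  0.083 ]
top right_top 0.17 [331. 213.] [ 0.601  -0.0479  0.083 ]
top jaw_top 0.79 [343. 191.] [ 0.65   -0.0753  0.062 ]
top jaw_top 0.68 [333. 244.] [ 0.542  -0.0533  0.062 ]
top wing 0.9 [238. 249.] [0.5334 0.1373 0.02  ]
top wing 0.68 [267. 134.] [0.7809 0.0789 0.02  ]
top wing 0.65 [333. 212.] [ 0.6121 -0.0599  0.02  ]
top mug 0.57 [398. 262.] [ 0.5068 -0.2026  0.    ]
top tin 0.58 [238. 190.] [0.6615 0.1404 0.    ]
top vise 0.57 [317. 242.] [ 0.5499 -0.0285  0.    ]
scene left_top 0.71 [242. 209.] [ 0.6394 -0.0248  0.083 ]
scene right_top 0.47 [256. 174.] [ 0.5386 -0.0629  0.083 ]
scene jaw_top 0.6 [222. 206.] [ 0.6509 -0.0786  0.062 ]
scene wing 0.86 [322. 227.] [0.5378 0.1324 0.02  ]
scene wing 0.74 [179. 183.] [ 0.6409 -0.2392  0.02  ]
scene wing 0.68 [240. 301.] [0.7998 0.0902 0.02  ]
scene mug 0.75 [220. 165.] [ 0.5214 -0.2056  0.    ]
scene mug 0.5 [294. 269.] [0.6606 0.1376 0.    ]
scene tin 0.75 [297. 271.] [0.661  0.1446 0.    ]
scene vise 0.94 [267. 208.] [ 0.5606 -0.017   0.    ]
{'time': 0.8, 'q': array([-1.23602674e+00,  5.26983449e-02,  1.61286727e+00, -3.75376855e-05,
        1.47595222e+00, -1.19004882e-01]), 'dq': array([ 1.29991417e-04, -1.93139623e-03,  2.09455467e-05, -6.48913508e-04,
        6.49192893e-04, -1.87359711e-03]), 'effort': array([ 7.26383096e-04, -3.93646860e+01, -3.70440888e+01,  4.06986999e-05,
        3.57793569e-04,  1.43829362e-05]), 'position': array([ 0.27396591, -0.5617651 ,  0.19442418]), 'orientation': array([3.14152280e+00, 4.59876621e-05, 4.53778023e-01]), 'contact_force': array([ 0.28055314, -1.10167362,  0.02059614]), 'wrist_torque': array([ 0.01968358, -0.0225984 , -0.0033834 ]), 'grasp_force': 0.0, 'finger_gap': 0.08514809754952575}
```

View pics/top1.png

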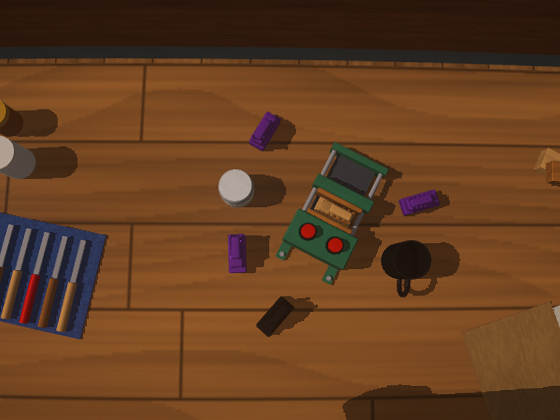

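View pics/scene1.png

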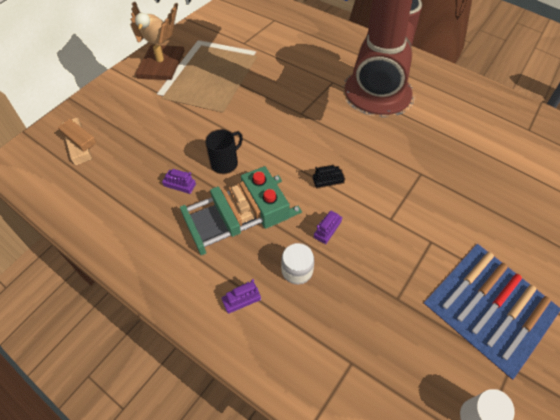

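The top view shows the red buttons at (308,231) and (335,245). The jaw is up and to the right of them, the mug is at (405,260) and the tin at (236,188). The scene view agrees, with the buttons at (270,196) and (259,178). The projected button spacing comes out at 60 mm, so the vise yaw is about -30°. I'm moving above it now.

Request:
send_rows([
  [0.53,32,-24,0,0,0,0],
  [0.53,64,-48,0,0,0,0],
  [0.53,96,-72,0,0,0,0],
  [0.53,128,-96,0,0,0,0],
  [0.53,160,-120,0,0,0,0],
])

```text
time: 1.22
position: [0.3656, -0.3821, 0.1945]
orientation: [3.141, -0.0, 0.453]
contact_force: [0.7, -0.6, 0.1]
finger_gap: 0.0452
grasp_force: 0.0
```

Request:
send_rows([
  [0.53,32,-24,0,0,0,0],
  [0.53,64,-48,0,0,0,0],
  [0.53,96,-72,0,0,0,0],
  [0.53,128,-96,0,0,0,0],
  [0.53,160,-120,0,0,0,0],
])

```text
time: 1.63
position: [0.4569, -0.2039, 0.1948]
orientation: [3.141, -0.001, 0.454]
contact_force: [1.2, -0.4, -0.1]
finger_gap: 0.045
grasp_force: 0.0
```

Request:
send_rows([
  [0.53,32,-24,0,0,0,0.12],
  [0.53,64,-48,0,0,0,0.24],
  [0.53,96,-72,0,0,0,0.36],
  [0.53,128,-96,0,0,0,0.48],
  [0.53,164,-120,0,0,0,0.6],
])

```text
time: 2.05
position: [0.5431, -0.0396, 0.1948]
orientation: [3.141, -0.001, -0.109]
contact_force: [1.2, -0.6, -0.1]
finger_gap: 0.0452
grasp_force: 0.0
```

Request:
send_rows([
  [0.53,0,0,0,0,0,0.12],
  [0.53,0,0,0,0,0,0.24],
  [0.53,0,0,0,0,0,0.36],
  [0.53,0,0,0,0,0,0.374],
  [0.53,0,0,0,0,0,0.374],
])

```text
time: 2.47
position: [0.5426, -0.0414, 0.1945]
orientation: [-3.142, -0.0, -0.475]
contact_force: [-0.1, 0.3, 0.4]
finger_gap: 0.0453
grasp_force: 0.0
```

```bash
python3 - <<'E'
from h import *
s=bot.get_state(); print(s["position"],s["orientation"],s["q"],s["finger_gap"],s["contact_force"])
im=snap("wrist","w1.png")
for q,z in dict(left_top=.083,right_top=.083,jaw_top=.062).items():
    for m in bot.mark_of("wrist",q)[:2]: print(q,round(m["p"],2),np.round(m["pixel"]),np.round(onplane("wrist",m["pixel"],z,s),4))
def red(im,c,st=None):
    hsv=cv2.cvtColor(im,cv2.COLOR_RGB2HSV); k=((hsv[...,0]<6)|(hsv[...,0]>174))&(hsv[...,1]>170)&(hsv[...,2]>60)
    n,l,a,ce=cv2.connectedComponentsWithStats(k.astype(np.uint8))
    for i in range(1,n):
        if a[i,4]>60: print(c,a[i,:5],ce[i],onplane(c,ce[i],.083,st))
red(im,"wrist",s)
E
```

```text
[ 0.5426121  -0.04143469  0.19447631] [-3.14155941e+00 -3.34932186e-05 -4.74973092e-01] [-2.13002408e-01 -1.41050615e-01  1.80044353e+00  2.35251806e-05
  1.48215878e+00  1.83276493e+00] 0.04529258392934276 [-0.10898837  0.25189654  0.36084132]
left_top 0.86 [232. 190.] [ 0.5706 -0.0038  0.083 ]
right_top 0.59 [295. 194.] [ 0.5404 -0.0539  0.083 ]
right_top 0.18 [ 98. 163.] [0.65   0.0936 0.083 ]
jaw_top 0.78 [265.  72.] [ 0.6481 -0.0784  0.062 ]
wrist [217 176  31  31 745] [232.2        190.88993289] [ 0.56958521 -0.00344401  0.083     ]
wrist [281 176  30  31 715] [294.9020979  191.03076923] [ 0.5429256  -0.05485961  0.083     ]
```

View pics/w1.png

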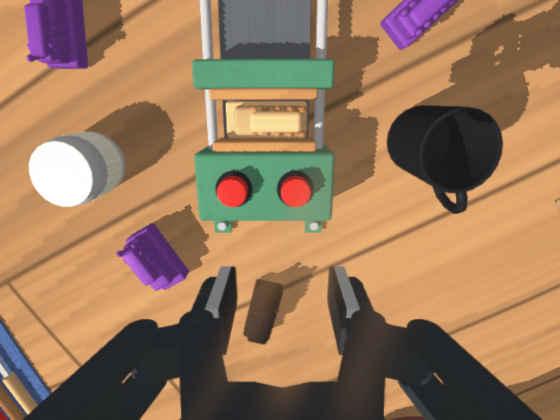

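The wrist picture shows both buttons level, at (232,191) and (295,191), so the tool yaw is right. The jaw and mug are clear of the path. I'm shifting to the button centre and lowering for a closer look.

Request:
send_rows([
  [0.53,2,-8,20,0,0,0],
  [0.53,4,-17,45,0,0,0],
  [0.53,4,-17,65,0,0,0],
  [0.53,4,-17,80,0,0,0],
  [0.53,4,-17,80,0,0,0],
])

```text
time: 3.08
position: [0.5511, -0.0278, 0.1101]
orientation: [3.139, 0.007, -0.477]
contact_force: [-1.2, 0.5, -0.1]
finger_gap: 0.0453
grasp_force: 0.0
```

```bash
python3 - <<'E'
from h import *
def red(c,fn,st=None):
    im=snap(c,fn)
    hsv=cv2.cvtColor(im,cv2.COLOR_RGB2HSV); k=((hsv[...,0]<6)|(hsv[...,0]>174))&(hsv[...,1]>170)&(hsv[...,2]>60)
    n,l,a,ce=cv2.connectedComponentsWithStats(k.astype(np.uint8))
    for i in range(1,n):
        if a[i,4]>40: print(c,a[i,:5],ce[i],onplane(c,ce[i],.083,st))
s=bot.get_state(); print(s["position"],s["orientation"],s["finger_gap"])
red("wrist","w2.png",s)
red("scene","s2.png")
E
```

```text
[ 0.55111117 -0.02776143  0.11008356] [ 3.13942045  0.00718852 -0.47650412] 0.04534631421450657
wrist [ 217  203   41   42 1364] [237.46920821 223.67961877] [ 0.57050922 -0.00384185  0.083     ]
wrist [ 304  204   40   41 1229] [322.88283157 224.96908055] [ 0.54304221 -0.05485185  0.083     ]
scene [253 172  12  12 118] [258.57627119 177.77966102] [ 0.54517367 -0.04939742  0.083     ]
scene [264 190  12  12 121] [269.52066116 195.60330579] [0.5723691  0.00370481 0.083     ]
scene [494 274  27  32 259] [507.59459459 289.47876448] [0.47726624 0.55420133 0.083     ]
```

View pics/w2.png

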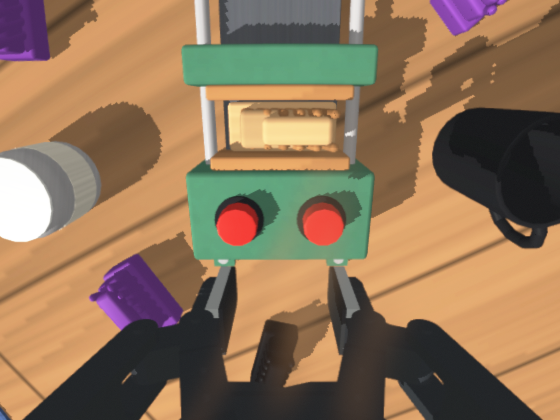

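The buttons are at (237,224) and (323,225), and the fingertips straddle them at about (232,270) and (338,270), so they're centred to within a few mm. I'm nudging forward 5 mm, then going down in steps and watching the force.

Request:
send_rows([
  [0.53,3,-1,4,0,0,0],
  [0.53,5,-2,10,0,0,0],
  [0.53,5,-2,16,0,0,0],
  [0.53,5,-2,21,0,0,0],
  [0.53,5,-2,21,0,0,0],
])

```text
time: 3.6
position: [0.5584, -0.0286, 0.092]
orientation: [3.141, 0.002, -0.477]
contact_force: [-0.3, 0.0, -1.5]
finger_gap: 0.0452
grasp_force: 0.0
```

Request:
send_rows([
  [0.53,0,0,2,0,0,0],
  [0.53,0,0,4,0,0,0],
  [0.53,0,0,6,0,0,0],
  [0.53,0,0,6,0,0,0],
  [0.53,0,0,6,0,0,0],
])

```text
time: 4.02
position: [0.5593, -0.0287, 0.0874]
orientation: [-3.142, 0.0, -0.477]
contact_force: [-0.1, 0.4, -0.6]
finger_gap: 0.0452
grasp_force: 0.0
```

Request:
send_rows([
  [0.53,-1,0,1,0,0,0],
  [0.53,-2,0,3,0,0,0],
  [0.53,-2,0,5,0,0,0],
  [0.53,-2,0,5,0,0,0],
  [0.53,-2,0,5,0,0,0],
])

```text
time: 4.43
position: [0.5573, -0.0278, 0.0822]
orientation: [3.141, 0.0, -0.477]
contact_force: [0.2, 0.2, -0.7]
finger_gap: 0.0451
grasp_force: 0.0
```

```bash
python3 - <<'E'
from h import *
s=bot.get_state(); print(s["position"],s["contact_force"],s["wrist_torque"])
im=bot.camera("wrist")
cv2.imwrite("pics/w3.png",cv2.cvtColor(im,cv2.COLOR_RGB2BGR))
E
```

```text
[ 0.55734592 -0.0277626   0.08217506] [ 0.2421827   0.24249975 -0.68213388] [0.01338717 0.02557188 0.01730975]
```

View pics/w3.png

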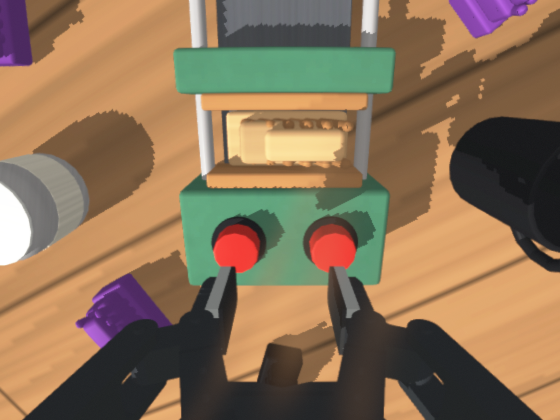

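```bash
python3 - <<'E'
from h import *
s=bot.get_state();K,d,Rw,c=cam("wrist",s)
T=np.array(bot.camera_params("wrist")["tool_from_camera"]);print(np.round(T,3))
P=np.array([[x,y,z] for z in(0,-.007) for x in(-.011,0,.011) for y in(-.023,-.030,.030)])
pc=(P-T[:3,3])@T[:3,:3]
o,_=cv2.projectPoints(pc,np.zeros(3),np.zeros(3),K,d)
for a,b in zip(P,o[:,0]):print(a,np.round(b))
for px in([237.5,248],[332.5,248]):
  for z in(.083,):
    w=onplane("wrist",px,z,s); print(px,w, R.from_euler("xyz",s["orientation"]).inv().apply(w-s["position"])*1e3)
E
```

```text
[[-0.001 -0.945 -0.327  0.085]
 [ 1.    -0.    -0.001  0.   ]
 [ 0.001 -0.327  0.945 -0.179]
 [ 0.     0.     0.     1.   ]]
[-0.011 -0.023  0.   ] [245. 266.]
[-0.011 -0.03   0.   ] [233. 266.]
[-0.011  0.03   0.   ] [331. 266.]
[ 0.    -0.023  0.   ] [244. 250.]
[ 0.   -0.03  0.  ] [233. 249.]
[0.   0.03 0.  ] [332. 249.]
[ 0.011 -0.023  0.   ] [243. 233.]
[ 0.011 -0.03   0.   ] [232. 233.]
[0.011 0.03  0.   ] [332. 233.]
[-0.011 -0.023 -0.007] [244. 271.]
[-0.011 -0.03  -0.007] [232. 271.]
[-0.011  0.03  -0.007] [332. 271.]
[ 0.    -0.023 -0.007] [243. 255.]
[ 0.    -0.03  -0.007] [231. 255.]
[ 0.     0.03  -0.007] [333. 255.]
[ 0.011 -0.023 -0.007] [242. 237.]
[ 0.011 -0.03  -0.007] [230. 237.]
[ 0.011  0.03  -0.007] [334. 237.]
[237.5, 248] [ 0.57099758 -0.00457737  0.083     ] [  1.31048254 -26.84146276  -0.64947566]
[332.5, 248] [ 0.54465956 -0.05543953  0.083     ] [ 1.28187246 30.43549082 -0.64776001]
```

```bash
python3 - <<'E'
import cv2
im=cv2.imread("pics/w3.png")[210:350,185:385]
im=cv2.convertScaleAbs(im,alpha=1.6,beta=25)
cv2.imwrite("pics/c3.png",cv2.resize(im,None,fx=4,fy=4,interpolation=cv2.INTER_CUBIC))
E
```

```text
(no output)
```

View pics/c3.png

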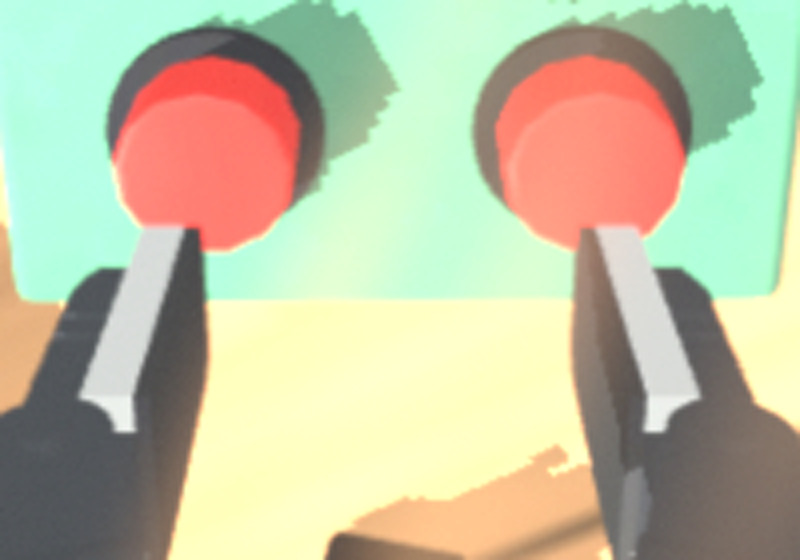

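The fingertips end just beyond the near edge of each red disc in the picture and are still above the buttons, with no force yet. Button offsets in the tool frame are x +1, y -27 and +30, so I'm shifting +2 in y and continuing down guided by force.

Request:
send_rows([
  [0.53,1,1,1,0,0,0],
  [0.53,1,2,2,0,0,0],
  [0.53,1,2,4,0,0,0],
  [0.53,1,2,6,0,0,0],
  [0.53,1,2,6,0,0,0],
])

```text
time: 4.9
position: [0.5571, -0.03, 0.0758]
orientation: [3.141, 0.001, -0.477]
contact_force: [-0.0, -0.8, -0.2]
finger_gap: 0.0451
grasp_force: 0.0
```

Request:
send_rows([
  [0.53,0,0,1,0,0,0],
  [0.53,0,0,2,0,0,0],
  [0.53,0,0,3,0,0,0],
  [0.53,0,0,4,0,0,0],
  [0.53,0,0,4,0,0,0],
])

```text
time: 5.32
position: [0.5574, -0.03, 0.0722]
orientation: [3.141, 0.0, -0.477]
contact_force: [0.3, 0.0, 0.2]
finger_gap: 0.0451
grasp_force: 0.0
```

Request:
send_rows([
  [0.53,0,0,1,0,0,0],
  [0.53,0,0,2,0,0,0],
  [0.53,0,0,3,0,0,0],
  [0.53,0,0,4,0,0,0],
  [0.53,0,0,4,0,0,0],
])

```text
time: 5.73
position: [0.5573, -0.03, 0.0681]
orientation: [3.141, 0.001, -0.477]
contact_force: [0.1, 0.6, 0.2]
finger_gap: 0.0455
grasp_force: 0.0
```

```bash
python3 - <<'E'
from h import *
s=bot.get_state(); print(s["position"],s["contact_force"],s["wrist_torque"])
a=snap("wrist")[190:340,180:390]; b=snap("scene")[90:240,180:390]
im=cv2.cvtColor(np.vstack([a,b]),cv2.COLOR_RGB2BGR)
im=cv2.convertScaleAbs(np.hstack([im[:150],im[150:]]),alpha=1.4,beta=20)
cv2.imwrite("pics/c4.png",cv2.resize(im,(798,285),interpolation=cv2.INTER_CUBIC))
E
```

```text
[ 0.55729068 -0.03002624  0.06810102] [0.11934375 0.59039804 0.19135547] [-0.00100264  0.00314212  0.00058799]
```

View pics/c4.png

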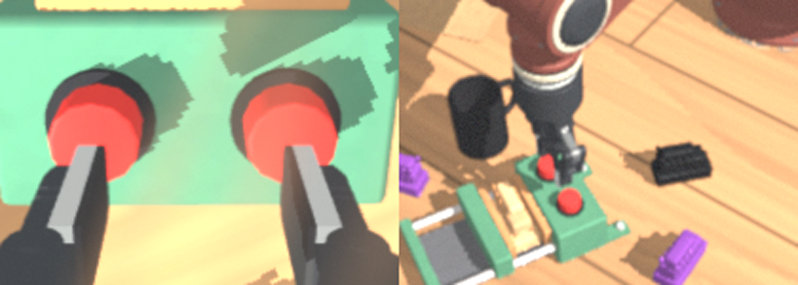

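The fingertips still look clear of the buttons: about 30 mm above them in both views, with the tips at crop (90,150)/(300,150) and the button beside its finger at scene crop (570,200). I'm continuing down under force watch.

Request:
send_rows([
  [0.53,0,0,2,0,0,0],
  [0.53,0,0,4,0,0,0],
  [0.53,0,0,6,0,0,0],
  [0.53,0,0,8,0,0,0],
  [0.53,0,0,8,0,0,0],
])

```text
time: 6.25
position: [0.5571, -0.03, 0.0597]
orientation: [3.141, 0.001, -0.477]
contact_force: [-0.6, 1.0, -0.5]
finger_gap: 0.0452
grasp_force: 0.0
```

```bash
python3 - <<'E'
from h import *
s=bot.get_state(); print(s["position"],s["contact_force"])
T=np.array(bot.camera_params("wrist")["tool_from_camera"]);K,d,_,_=cam("wrist",s)
im=snap("wrist","w5.png")
hsv=cv2.cvtColor(im,cv2.COLOR_RGB2HSV); k=((hsv[...,0]<6)|(hsv[...,0]>174))&(hsv[...,1]>170)&(hsv[...,2]>60)
n,l,a,ce=cv2.connectedComponentsWithStats(k.astype(np.uint8))
print([list(a[i]) for i in range(1,n) if a[i,4]>100])
# predicted outline of the button top (28 mm) for several heights below the TCP
th=np.linspace(0,6.28,60)
for z in(-.02,0,.02,.04):
  for y in(-.03,.03):
    P=np.c_[.014*np.cos(th),y+.014*np.sin(th),0*th+z]
    o=cv2.projectPoints((P-T[:3,3])@T[:3,:3],np.zeros(3),np.zeros(3),K,d)[0][:,0]
    print(z,y,np.round(o.min(0)),np.round(np.ptp(o,axis=0)))
E
```

```text
[ 0.55706553 -0.02996356  0.05972979] [-0.56195352  0.96598571 -0.516947  ]
[[np.int32(202), np.int32(239), np.int32(52), np.int32(52), np.int32(1557)], [np.int32(309), np.int32(240), np.int32(52), np.int32(52), np.int32(1513)]]
-0.02 -0.03 [202. 242.] [51. 45.]
-0.02 0.03 [311. 242.] [51. 45.]
0 -0.03 [210. 228.] [46. 42.]
0 0.03 [308. 228.] [46. 42.]
0.02 -0.03 [216. 217.] [42. 39.]
0.02 0.03 [306. 217.] [42. 39.]
0.04 -0.03 [221. 207.] [39. 36.]
0.04 0.03 [304. 207.] [39. 36.]
```

Request:
send_rows([
  [0.53,0,0,2,0,0,0],
  [0.53,0,0,4,0,0,0],
  [0.53,0,0,6,0,0,0],
  [0.53,0,0,8,0,0,0],
  [0.53,0,0,8,0,0,0],
])

```text
time: 6.72
position: [0.5571, -0.03, 0.0518]
orientation: [3.141, 0.001, -0.477]
contact_force: [-0.2, -0.7, -0.5]
finger_gap: 0.0453
grasp_force: 0.0
```

Request:
send_rows([
  [0.53,0,0,1,0,0,0],
  [0.53,0,0,2,0,0,0],
  [0.53,0,0,3,0,0,0],
  [0.53,0,0,4,0,0,0],
  [0.53,0,0,4,0,0,0],
])

```text
time: 7.13
position: [0.5574, -0.03, 0.0482]
orientation: [3.141, 0.0, -0.477]
contact_force: [0.5, -0.6, -0.1]
finger_gap: 0.0454
grasp_force: 0.0
```

Request:
send_rows([
  [0.53,0,0,1,0,0,0],
  [0.53,0,0,2,0,0,0],
  [0.53,0,0,3,0,0,0],
  [0.53,0,0,4,0,0,0],
  [0.53,0,0,4,0,0,0],
])

```text
time: 7.55
position: [0.5573, -0.03, 0.0441]
orientation: [3.141, 0.0, -0.477]
contact_force: [0.2, -0.7, 0.2]
finger_gap: 0.0454
grasp_force: 0.0
```

```bash
python3 - <<'E'
from h import *
s=bot.get_state(); print(s["position"],s["contact_force"])
a=snap("wrist")[190:340,180:390]; b=snap("scene")[90:240,180:390]
im=cv2.convertScaleAbs(cv2.cvtColor(np.hstack([a,b]),cv2.COLOR_RGB2BGR),alpha=1.4,beta=20)
cv2.imwrite("pics/c6.png",cv2.resize(im,(798,285),interpolation=cv2.INTER_CUBIC))
E
```

```text
[ 0.55729729 -0.03003045  0.04412971] [ 0.1697388  -0.68445025  0.18524287]
```

View pics/c6.png

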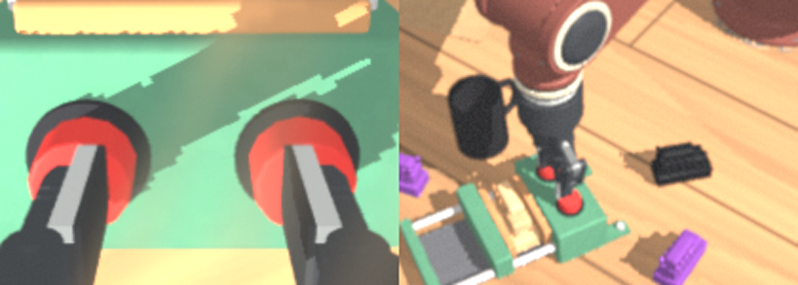

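The fingertips are now over the red discs, at wrist crop (88,150) and (300,150), just short of contact. Continuing down.

Request:
send_rows([
  [0.53,0,0,1,0,0,0],
  [0.53,0,0,2,0,0,0],
  [0.53,0,0,3,0,0,0],
  [0.53,0,0,4,0,0,0],
  [0.53,0,0,4,0,0,0],
])

```text
time: 8.07
position: [0.5577, -0.0301, 0.0413]
orientation: [3.142, -0.0, -0.477]
contact_force: [-2.5, 1.1, 5.4]
finger_gap: 0.0452
grasp_force: 2.4
```

Contact. Pressing fully.

Request:
send_rows([
  [0.53,0,0,2,0,0,0],
  [0.53,0,0,4,0,0,0],
  [0.53,0,0,6,0,0,0],
  [0.53,0,0,7,0,0,0],
  [0.53,0,0,7,0,0,0],
])

```text
time: 8.48
position: [0.5579, -0.0301, 0.0358]
orientation: [3.141, 0.0, -0.477]
contact_force: [-6.4, 0.6, 13.1]
finger_gap: 0.0453
grasp_force: 6.7
```

Request:
send_rows([
  [0.53,0,0,1,0,0,0],
  [0.53,0,0,2,0,0,0],
  [0.53,0,0,2,0,0,0],
  [0.53,0,0,2,0,0,0],
  [0.53,0,0,2,0,0,0],
])

```text
time: 8.9
position: [0.5579, -0.0301, 0.0357]
orientation: [3.141, 0.001, -0.477]
contact_force: [-12.5, 1.3, 22.7]
finger_gap: 0.0452
grasp_force: 11.4
```

```bash
cat > jaw.py <<'E'
from h import *
s=bot.get_state(); print(s["position"],s["contact_force"],s["wrist_torque"])
for c in("wrist","scene"):
    bot.camera(c)
    for m in bot.mark_of(c,"jaw_top")[:2]:
        w=onplane(c,m["pixel"],.062,s); v=R.from_euler("z",-27.4,degrees=True).inv().apply(w-np.array([.5568,-.029,0])); print(c,round(m["p"],2),np.round(m["pixel"]),"vise frame",np.round(v,3))
E
python3 jaw.py
```

```text
[ 0.55793289 -0.03012082  0.03568523] [-12.45984761   1.31554517  22.73129845] [0.25031176 2.14471862 0.0193055 ]
wrist 0.74 [283.   7.] vise frame [ 0.125 -0.001  0.062]
scene 0.85 [213. 209.] vise frame [ 0.127 -0.003  0.062]
```

The buttons are on their stops and the jaw is opening (about 20 mm so far). Holding.

Request:
send_rows([
  [0.53,0,0,0,0,0,0],
  [0.53,0,0,0,0,0,0],
  [0.53,0,0,0,0,0,0],
  [0.53,0,0,0,0,0,0],
  [0.53,0,0,0,0,0,0],
])

```text
time: 9.52
position: [0.5579, -0.0301, 0.0357]
orientation: [3.141, 0.001, -0.477]
contact_force: [-12.0, 2.5, 22.8]
finger_gap: 0.0453
grasp_force: 11.4
```

Request:
send_rows([
  [0.53,0,0,0,0,0,0],
  [0.53,0,0,0,0,0,0],
  [0.53,0,0,0,0,0,0],
  [0.53,0,0,0,0,0,0],
  [0.53,0,0,0,0,0,0],
])

```text
time: 9.93
position: [0.5579, -0.0301, 0.0357]
orientation: [3.141, 0.001, -0.477]
contact_force: [-13.1, 1.9, 22.1]
finger_gap: 0.0451
grasp_force: 11.4
```

Request:
send_rows([
  [0.53,0,0,0,0,0,0],
  [0.53,0,0,0,0,0,0],
  [0.53,0,0,0,0,0,0],
  [0.53,0,0,0,0,0,0],
  [0.53,0,0,0,0,0,0],
])

```text
time: 10.35
position: [0.5579, -0.0301, 0.0357]
orientation: [3.141, 0.001, -0.477]
contact_force: [-12.5, 1.4, 23.5]
finger_gap: 0.0452
grasp_force: 11.4
```

Request:
send_rows([
  [0.53,0,0,0,0,0,0],
  [0.53,0,0,0,0,0,0],
  [0.53,0,0,0,0,0,0],
  [0.53,0,0,0,0,0,0],
  [0.53,0,0,0,0,0,0],
])

```text
time: 10.77
position: [0.5579, -0.0301, 0.0357]
orientation: [3.141, 0.001, -0.477]
contact_force: [-12.3, 2.2, 22.8]
finger_gap: 0.045
grasp_force: 11.4
```

```bash
python3 jaw.py
```

```text
[ 0.55793483 -0.03010282  0.0356859 ] [-12.31799442   2.2367548   22.82083213] [0.33576979 2.15575936 0.01565756]
scene 0.94 [201. 211.] vise frame [ 0.154 -0.012  0.062]
```

Request:
send_rows([
  [0.53,0,0,0,0,0,0],
  [0.53,0,0,0,0,0,0],
  [0.53,0,0,0,0,0,0],
  [0.53,0,0,0,0,0,0],
  [0.53,0,0,0,0,0,0],
])

```text
time: 11.38
position: [0.5579, -0.0301, 0.0357]
orientation: [3.141, 0.001, -0.477]
contact_force: [-11.9, 1.8, 23.4]
finger_gap: 0.0456
grasp_force: 11.4
```

Request:
send_rows([
  [0.53,0,0,0,0,0,0],
  [0.53,0,0,0,0,0,0],
  [0.53,0,0,0,0,0,0],
  [0.53,0,0,0,0,0,0],
  [0.53,0,0,0,0,0,0],
])

```text
time: 11.8
position: [0.5579, -0.0301, 0.0357]
orientation: [3.141, 0.001, -0.477]
contact_force: [-11.6, 1.8, 22.5]
finger_gap: 0.0453
grasp_force: 11.4
```

```bash
python3 jaw.py
```

```text
[ 0.55793863 -0.03013294  0.03568896] [-11.59203669   1.76675208  22.51578375] [ 0.34844246  2.11412223 -0.01982361]
scene 0.75 [205. 213.] vise frame [ 0.149 -0.002  0.062]
```

```bash
python3 - <<'E'
from h import *
im=snap("scene")[120:270,150:350]
cv2.imwrite("pics/c7.png",cv2.resize(cv2.cvtColor(im,cv2.COLOR_RGB2BGR),None,fx=4,fy=4,interpolation=cv2.INTER_CUBIC))
E
```

```text
(no output)
```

View pics/c7.png

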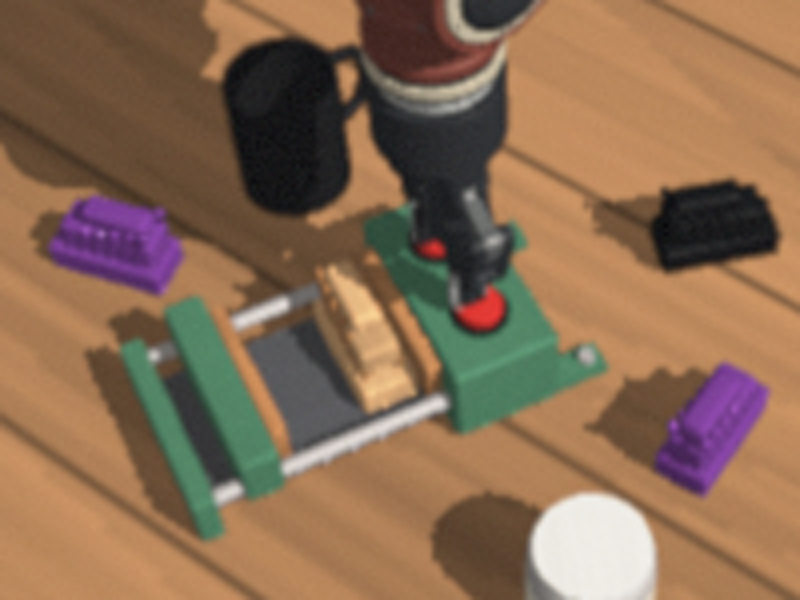

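The jaw, at crop (225,400), stands about 50 mm clear of the wing. The wing is upright at (370,340), and the mug and tin haven't moved. Letting go, straight up.

Request:
send_rows([
  [0.53,0,0,-6,0,0,0],
  [0.53,0,0,-16,0,0,0],
  [0.53,0,0,-30,0,0,0],
  [0.53,0,0,-50,0,0,0],
  [0.53,0,0,-70,0,0,0],
])

```text
time: 12.47
position: [0.5568, -0.0299, 0.1014]
orientation: [3.141, 0.002, -0.477]
contact_force: [-0.2, -0.4, -0.2]
finger_gap: 0.0451
grasp_force: 0.0
```

Request:
send_rows([
  [0.53,0,0,-15,0,0,0],
  [0.53,0,0,-30,0,0,0],
  [0.53,0,0,-40,0,0,0],
  [0.53,0,0,-40,0,0,0],
  [0.53,0,0,-40,0,0,0],
])

```text
time: 12.88
position: [0.5577, -0.0301, 0.1416]
orientation: [-3.141, -0.001, -0.477]
contact_force: [-0.8, 0.1, -0.5]
finger_gap: 0.0451
grasp_force: 0.0
```

```bash
python3 jaw.py; python3 -c "
from h import *
cv2.imwrite('pics/w8.png',cv2.cvtColor(bot.camera('wrist'),cv2.COLOR_RGB2BGR))"
```

```text
[ 0.55771721 -0.03008989  0.14155591] [-0.78646943  0.12083827 -0.546651  ] [-0.02471262  0.01200767  0.02026334]
wrist 0.84 [282.   6.] vise frame [ 0.152 -0.     0.062]
wrist 0.25 [317. 222.] vise frame [-0.011 -0.03   0.062]
scene 0.66 [201. 213.] vise frame [ 0.157 -0.005  0.062]
```

View pics/w8.png

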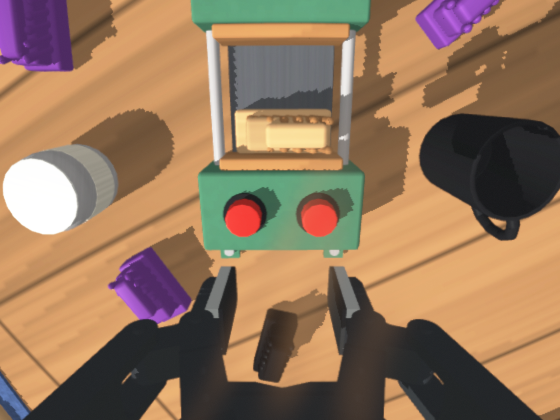

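The jaw is at row 10, fully open, and both buttons are up at (244,216) and (319,216). The wing is standing at (285,132) and the gripper is clear of everything.

```bash
python3 -c "
from plant import bot
print(bot.job_done())"
```

```text
the job is handed in; nothing more can be done
None
```

I pressed both buttons together and held them until the jaw was fully open (about 50 mm by camera), then released them; both came back up, the wing, mug and tin look undisturbed, and the job is handed in, though no verdict was returned.

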